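# Line up the dosing beakers by size

### The job

Line up the four steel dosing beakers in order of size on the row of cork coasters, one upright in the middle of each coaster, with the smallest next to the scrubbing brush and the largest next to the cotton reel. Leave the brush and the reel standing where they are.

Things in the scene. Friction and masses are not known exactly. Their poses are not given: they have to be found in the camera images.
- beaker_a: the smallest of four plain open steel dosing beakers, round and straight-sided: 38 mm outside diameter at the rolled rim (body 2 mm less), 40 mm high, 3 mm wall, under 0.2 kg; stands upright loose on the worktop. Origin: centre of its underside; z up through the mouth. Round, so its yaw means nothing.
- beaker_b: the second smallest of four plain open steel dosing beakers, round and straight-sided: 46 mm outside diameter at the rolled rim (body 2 mm less), 50 mm high, 3 mm wall, under 0.2 kg; stands upright loose on the worktop. Origin: centre of its underside; z up through the mouth. Round, so its yaw means nothing.
- beaker_c: the second largest of four plain open steel dosing beakers, round and straight-sided: 54 mm outside diameter at the rolled rim (body 2 mm less), 60 mm high, 3 mm wall, under 0.2 kg; stands upright loose on the worktop. Origin: centre of its underside; z up through the mouth. Round, so its yaw means nothing.
- beaker_d: the largest of four plain open steel dosing beakers, round and straight-sided: 62 mm outside diameter at the rolled rim (body 2 mm less), 70 mm high, 3 mm wall, under 0.2 kg; stands upright loose on the worktop. Origin: centre of its underside; z up through the mouth. Round, so its yaw means nothing.
- coaster_a: one of four alike round cork coasters, 70 mm across, 4 mm thick, fixed in a straight row, 74 mm centre to centre, on a dark wooden strip (380 x 88 mm, top 12 mm above the worktop). The names do not tell the order in the row. Origin: centre of its underside (its top is 4 mm higher, 16 mm above the worktop); yaw means nothing. Fingers closing across the row have room; along it neighbours are close.
- coaster_b: one of four alike round cork coasters, 70 mm across, 4 mm thick, fixed in a straight row, 74 mm centre to centre, on a dark wooden strip (380 x 88 mm, top 12 mm above the worktop). The names do not tell the order in the row. Origin: centre of its underside (its top is 4 mm higher, 16 mm above the worktop); yaw means nothing. Fingers closing across the row have room; along it neighbours are close.
- coaster_c: one of four alike round cork coasters, 70 mm across, 4 mm thick, fixed in a straight row, 74 mm centre to centre, on a dark wooden strip (380 x 88 mm, top 12 mm above the worktop). The names do not tell the order in the row. Origin: centre of its underside (its top is 4 mm higher, 16 mm above the worktop); yaw means nothing. Fingers closing across the row have room; along it neighbours are close.
- coaster_d: one of four alike round cork coasters, 70 mm across, 4 mm thick, fixed in a straight row, 74 mm centre to centre, on a dark wooden strip (380 x 88 mm, top 12 mm above the worktop). The names do not tell the order in the row. Origin: centre of its underside (its top is 4 mm higher, 16 mm above the worktop); yaw means nothing. Fingers closing across the row have room; along it neighbours are close.
- brush: grey scrubbing brush, loose, 30 mm (its x, along the row) by 85 mm (its y, across the row), 55 mm high, standing bristles down on one end of the strip, its centre about 54 mm beyond the centre of the last coaster. It marks the end of the row for the smallest beaker. To be left standing. Origin: centre of its underside.
- reel: cotton reel with grey thread, loose, 30 mm diameter, 38 mm high, standing on the other end of the strip, its centre about 54 mm beyond the centre of the last coaster. It marks the end of the row for the largest beaker. To be left standing. Origin: centre of its underside.

How it is judged (in metres and radians):
At the end, for the whole second after the job is handed in: Each beaker stands upright (0.12 rad) and still on its own coaster, its centre within 12 mm of the cork's, its underside on the cork (4 mm); from brush to reel they go from smallest to largest. Brush and reel stand within 20 mm of where they were, tilted under 0.35 rad ((horizontal distance between beaker_a and coaster_a below 0.012 m or horizontal distance between beaker_a and coaster_b below 0.012 m or horizontal distance between beaker_a and coaster_c below 0.012 m or horizontal distance between beaker_a and coaster_d below 0.012 m) and horizontal distance between beaker_a and brush between 0.019 and 0.089 m and height (world z) of beaker_a between 0.012 and 0.02 m and angle between each of beaker_a, beaker_b, beaker_c, beaker_d's own z axis and vertical below 0.12 rad and linear speed of each of beaker_a, beaker_b, beaker_c, beaker_d below 0.02 m/s and angular speed of each of beaker_a, beaker_b, beaker_c, beaker_d below 0.3 rad/s and (horizontal distance between beaker_b and coaster_a below 0.012 m or horizontal distance between beaker_b and coaster_b below 0.012 m or horizontal distance between beaker_b and coaster_c below 0.012 m or horizontal distance between beaker_b and coaster_d below 0.012 m) and horizontal distance between beaker_b and brush between 0.093 and 0.163 m and height (world z) of beaker_b between 0.012 and 0.02 m and (horizontal distance between beaker_c and coaster_a below 0.012 m or horizontal distance between beaker_c and coaster_b below 0.012 m or horizontal distance between beaker_c and coaster_c below 0.012 m or horizontal distance between beaker_c and coaster_d below 0.012 m) and horizontal distance between beaker_c and brush between 0.167 and 0.237 m and height (world z) of beaker_c between 0.012 and 0.02 m and (horizontal distance between beaker_d and coaster_a below 0.012 m or horizontal distance between beaker_d and coaster_b below 0.012 m or horizontal distance between beaker_d and coaster_c below 0.012 m or horizontal distance between beaker_d and coaster_d below 0.012 m) and horizontal distance between beaker_d and brush between 0.241 and 0.311 m and height (world z) of beaker_d between 0.012 and 0.02 m and not (distance of brush from where it was at the start of the episode above 0.02 m or angle between brush's own z axis and vertical above 0.35 rad) and not (distance of reel from where it was at the start of the episode above 0.02 m or angle between reel's own z axis and vertical above 0.35 rad)); the robot touches nothing.
It fails at once if the scrubbing brush is pushed more than 20 mm away or tipped (distance of brush from where it was at the start of the episode above 0.02 m or angle between brush's own z axis and vertical above 0.35 rad).
It fails at once if the cotton reel is pushed more than 20 mm away or tipped (distance of reel from where it was at the start of the episode above 0.02 m or angle between reel's own z axis and vertical above 0.35 rad).
It also fails if it takes over 120 s, if anything falls off the work surface, if the arm or the gripper's body presses on something with over 40 N, if the wrist force passes 120 N, or if a joint passes its speed limit or range.

### The arm

A 6-joint arm with a two-finger parallel gripper is mounted at the origin on a cart in front of the work surface, level with it; the furniture and walls round the work are solid. World frame = base frame: x ahead of the robot, y to its left, z up, the work surface at z = 0. Lengths are in mm, angles in rad, forces in N, time in s.
With the tool pointing down it reaches from about 325 to 900 mm from the base axis. Payload 6.1 kg.
Tool frame: the origin (TCP) lies at the very end of the fingers, on their centre line; the grasp point (between the pads) lies 19 mm behind it; z points along the fingers, y is the line along which they close (so a half turn about z gives the same grasp; the last joint's range is limited). The gripper opens to 87 mm and grips with 3 to 60 N. Pads are 19 mm wide; open, the fingers measure 117 mm over their backs; the gripper's body (75 mm by 190 mm) begins 51 mm behind the grasp point.
Start: joints at [-1.365, 0.22, 1.526, -0, 1.395, -0.126], TCP at [203.584, -590.906, 222.538] pointing down, gripper open.
Joint ranges: [-2.98, 2.98], [-0.91, 2.08], [0.09, 2.57], [-1.24, 4.39], [0.2, 2.65], [-2.68, 2.68]. Speed limits (rad/s): [2.57, 2.57, 3.01, 3.14, 3.14, 3.14].

### API

Orientations are given as a rotation vector (axis times angle).
In Python, from plant import robot gives the robot as it stands.
- The arm moves only by the tool advance, called after ">>>" as name(argument=value, ...) on one line, values as JSON. Schema: {"type":"object","properties":{"plan":{"type":"array","items":{"type":"object","properties":{"turn_vec":{"type":"array","items":{"type":"number"},"minItems":3,"maxItems":3},"pos":{"type":"array","items":{"type":"number"},"minItems":3,"maxItems":3},"aperture":{"type":"number"}},"additionalProperties":false,"required":["aperture"]},"minItems":1,"maxItems":12},"squeeze":{"type":"number"},"only":{"type":"string"},"quiet":{"type":"boolean"},"lines":{"type":"string"}},"required":["plan"],"additionalProperties":false}. plan is a list of rows, 1 to 12 of them, each an object with the fields turn_vec (a list: a rotation vector rx, ry, rz in fractions of the full range, 1 being pi rad), pos (a list: dx, dy, dz in parts of the range, where 1.0 means 200 mm), aperture (the opening from 0.0 (shut) to 1.0 (fully open)); a field left out counts as zero (the opening has to be given); each row shifts and turns the commanded pose from where the row before left it, along the tool's axes as they then stand; what a row does not reach is not made up. A row lasts 1/8 s, in which the tool goes at most 62.5 mm and 0.188 rad, less where a joint would pass 70% of its speed; a pose out of reach is approached as far as the arm can. The fingers move at their own pace and stop on an object; squeeze is the grip in N (left out, the last holds). Time passes only in rows, so rows that do not move let the fingers close. The tool returns the time, the measured TCP pose, the force, the opening and the grip force at its end. only (a regular expression) keeps the lines of the reply that match it, lines (a string "A,B") keeps lines A to B, and quiet returns only ok. Shift and turn numbers lie between -1 and 1, and a call with a number outside is refused. Input that does not fit is refused with a message, and nothing moves.
- robot.sense(): the state, without advancing time (a new reading comes with each control period).
- robot.capture(name): name is "scene" or "top" or "wrist"; returns a dict with "pixels" (400x640x3 uint8, red, green, blue), "fx", "fy", "cx", "cy" (pixels), "cam_to_world" (4x4, takes a point from camera to world coordinates). Camera axes: x right, y down, z forward; pixel columns grow to the right and rows downward; lengths in mm; the calibration is good to about 2 mm. A picture is of the moment at which its call begins. There is no depth.
- robot.sign_off(): hands the job in; it is judged then, once.
The state is a dict: "t": time; "q": joint angles; "joint_velocities": joint speeds; "tau": joint torques, N m; "eef_pos": TCP position; "ee_rot": TCP orientation; "contact_force": force on the tool from outside, world axes, zero at the start; "moment": the same for the moment, N m; "grip_width": opening from 0.0 (shut) to 1.0 (fully open); "grasp_force": force on a finger pad.
Only numpy, scipy, OpenCV 4.12 (cv2) and the standard library are available. Lean on these libraries where they do the work, as an engineer would, in place of code of your own. Each camera call takes 0.05 s, during which the arm holds its last target. There are 200 camera calls.

## Working session

There is one attempt and no reset: what is moved stays moved. The work goes in short steps, Python scripts to look and compute and a tool call to move; the robot and the scene stay as the last step left them, time stands still between calls to the robot, and variables do not carry over. Pictures are saved under pics/ and viewed, at most 14 in all, crops included, and the job is handed in when it is done.

```bash
ls; mkdir -p pics
```

Run:
```python
from plant import robot
import cv2
for n in ("scene","top"):
    c=robot.capture(n); cv2.imwrite(f"pics/{n}0.png",c["pixels"][:,:,::-1]); print(n,c["fx"],c["cx"],c["cy"],c["cam_to_world"].round(3) if hasattr(c["cam_to_world"],'round') else c["cam_to_world"])
print(robot.sense())
```

```text
pics
plant.py
scene 369.00763050884075 319.91729291793234 198.68621602806846 [[ 9.77000e-01  1.68000e-01 -1.29000e-01  6.87099e+02]
 [ 2.11000e-01 -7.42000e-01  6.36000e-01 -4.76017e+02]
 [ 1.20000e-02 -6.49000e-01 -7.61000e-01  6.92816e+02]
 [ 0.00000e+00  0.00000e+00  0.00000e+00  1.00000e+00]]
top 384.96604517005926 317.6202476587368 196.7958866629049 [[ 2.90000e-02 -9.85000e-01  1.69000e-01  4.21914e+02]
 [-1.00000e+00 -3.00000e-02 -3.00000e-03  7.37730e+01]
 [ 8.00000e-03 -1.68000e-01 -9.86000e-01  8.77275e+02]
 [ 0.00000e+00  0.00000e+00  0.00000e+00  1.00000e+00]]
{'t': 0.1, 'q': array([-1.36511177e+00,  2.21129716e-01,  1.52749953e+00, -2.49126732e-05,
        1.39469679e+00, -1.26115719e-01]), 'joint_velocities': array([ 0.00033867, -0.00250961, -0.00209188,  0.000475  ,  0.00109156,
       -0.00176557]), 'tau': array([ 1.08736869e-03, -4.95944023e+01, -3.88520873e+01,  7.02441344e-02,
        5.15522005e-02, -4.25725307e-05]), 'eef_pos': array([ 203.45513641, -590.36705967,  221.55602039]), 'ee_rot': array([-3.09675051e+00, -5.18524085e-01,  1.46706409e-04]), 'contact_force': array([-0.059618  ,  0.06876477,  0.16253415]), 'moment': array([0.0252982 , 0.02344606, 0.04451847]), 'grasp_force': 0.0, 'grip_width': 0.9985522528914208}
```

View pics/scene0.png

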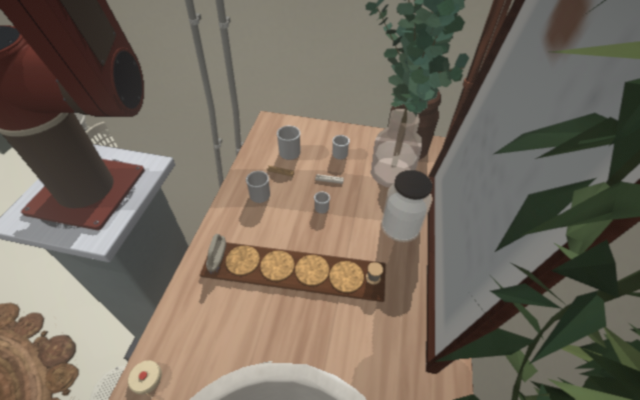

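View pics/top0.png

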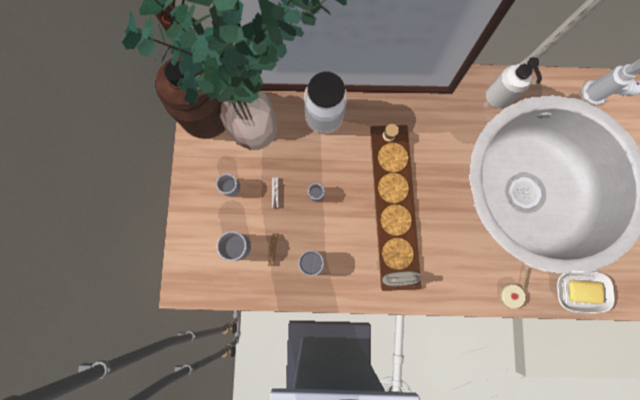

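Both views show the same layout. In the top view the coasters are at (393,157), (394,188), (396,220) and (398,253), with the brush at (401,280) on the robot's side and the reel at (391,131). The beakers are d (233,246), c (311,263), b (228,184) and a (316,191). Two small bars lie between the beakers at (275,192) and (273,248).

Create h.py:
```python
import numpy as np, cv2
from plant import robot
def ray(c,p):
    T=np.array(c["cam_to_world"]); d=T[:3,:3]@np.array([(p[0]-c["cx"])/c["fx"],(p[1]-c["cy"])/c["fy"],1.])
    return T[:3,3],d/np.linalg.norm(d)
def plane(c,p,z):
    o,d=ray(c,p); return o+d*(z-o[2])/d[2]
def tri(c1,p1,c2,p2):
    o1,d1=ray(c1,p1); o2,d2=ray(c2,p2)
    A=np.stack([d1,-d2],1); s=np.linalg.lstsq(A,o2-o1,rcond=None)[0]
    a,b=o1+s[0]*d1,o2+s[1]*d2
    return (a+b)/2,np.linalg.norm(a-b)
def blobs(mask,amin):
    n,l,st,ce=cv2.connectedComponentsWithStats(mask.astype(np.uint8))
    return [(ce[i],st[i]) for i in range(1,n) if st[i][4]>=amin]
def cork(im):
    h=cv2.cvtColor(im,cv2.COLOR_RGB2HSV); return (h[:,:,0]>12)&(h[:,:,0]<24)&(h[:,:,1]>125)&(h[:,:,2]>110)
def grey(im):
    h=cv2.cvtColor(im,cv2.COLOR_RGB2HSV); return h[:,:,1]<60
```

Run:
```python
from h import *
C={n:robot.capture(n) for n in("scene","top")}
for n,roi in(("top",(165,120,425,295)),("scene",(195,115,400,300))):
    x0,y0,x1,y1=roi
    im=C[n]["pixels"][y0:y1,x0:x1].copy()
    for nm,m in(("cork",cork(im)),("grey",grey(im))):
        for ce,st in blobs(m,60):
            p=ce+[x0,y0]; print(n,nm,p.round(1),st[2:],plane(C[n],p,16).round()[:2] if nm=="cork" else plane(C[n],p,25).round()[:2])
a=cv2.resize(C["top"]["pixels"][120:300,165:425],None,fx=3,fy=3,interpolation=2)
cv2.imwrite("pics/topc.png",a[:,:,::-1])
c=robot.capture("wrist"); print(np.array(c["cam_to_world"]).round(3),c["fx"],c["cx"],c["cy"]); cv2.imwrite("pics/w0.png",c["pixels"][:,:,::-1])
```

```text
top cork [393.7 189. ] [  35   94 2325] [ 592. -102.]
top cork [397.2 253.3] [ 33  33 833] [ 448. -109.]
top grey [168.3 157.8] [ 11 108 653] [647. 414.]
top grey [251.6 131.6] [  56   30 1220] [716. 228.]
top grey [323.9 125.1] [ 37  14 376] [737.  61.]
top grey [227.5 184.5] [ 24  24 438] [590. 275.]
top grey [275.  191.4] [  7  31 202] [577. 167.]
top grey [315.8 191.4] [ 18  18 260] [580.  76.]
top grey [232.8 245.9] [ 35  30 835] [453. 254.]
top grey [310.7 262.8] [ 26  27 557] [421.  82.]
top grey [401.3 278.2] [ 39  15 459] [ 394. -116.]
scene grey [215.7 154.5] [  63  119 3814] [274. 171.]
scene grey [381.4 162.6] [ 105  127 3039] [704. 238.]
scene grey [288.6 141.7] [ 25  35 721] [447. 264.]
scene grey [340.  146.3] [ 18  25 377] [588. 276.]
scene grey [258.1 185.9] [ 24  33 644] [418.  89.]
scene grey [329.1 178.5] [ 29  10 191] [583. 152.]
scene grey [321.4 201.4] [ 18  23 309] [580.  75.]
scene grey [215.4 252.4] [ 20  39 501] [ 391. -112.]
[[ 3.25000e-01 -9.10000e-01 -2.57000e-01  2.73588e+02]
 [-9.46000e-01 -3.13000e-01 -8.80000e-02 -5.66523e+02]
 [-0.00000e+00  2.71000e-01 -9.62000e-01  3.84007e+02]
 [ 0.00000e+00  0.00000e+00  0.00000e+00  1.00000e+00]] 359.3074797328318 320.8566324366877 203.19033183896704
```

View pics/topc.png

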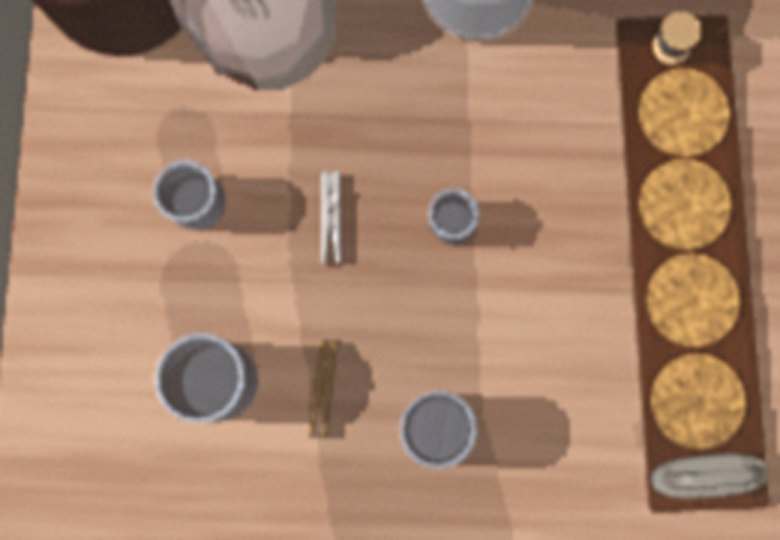

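View pics/w0.png

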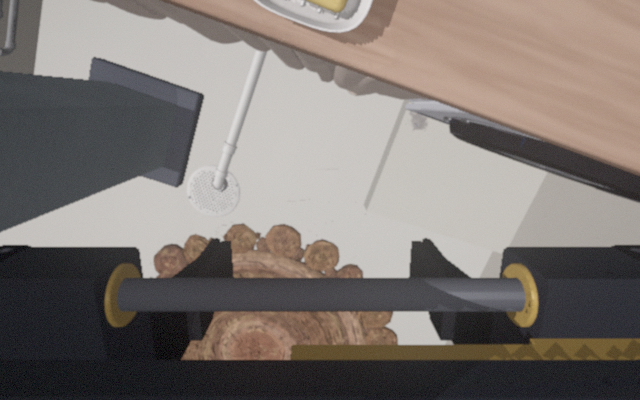

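Careful with the scale: shifts go in shares of 200 mm and turns go in shares of pi rad. That gives: 45 mm is 0.225, -40 mm is -0.2.

>>> advance(plan=[{"pos":[0.225, -0.2, 0], "aperture":1}, {"pos":[0.225, -0.2, 0], "aperture":1}, {"pos":[0.225, -0.2, 0], "aperture":1}, {"pos":[0.225, -0.2, 0], "aperture":1}, {"pos":[0.225, -0.2, 0], "aperture":1}, {"pos":[0.225, -0.2, 0], "aperture":1}, {"pos":[0.225, -0.2, 0], "aperture":1}, {"pos":[0.225, -0.2, 0], "aperture":1}, {"pos":[0.225, -0.2, 0], "aperture":1}, {"pos":[0.225, -0.2, 0], "aperture":1}, {"pos":[0.225, -0.2, 0], "aperture":1}, {"pos":[0.225, -0.2, 0], "aperture":1}])

```text
t: 1.75
eef_pos: [558.5, 40.7, 222.7]
ee_rot: [3.098, 0.519, 0.001]
contact_force: [0.9, -0.9, 0.3]
grip_width: 1.004
grasp_force: 0.0
```

>>> advance(plan=[{"turn_vec":[0, 0, -0.0595], "aperture":1}, {"turn_vec":[0, 0, -0.0595], "aperture":1}, {"turn_vec":[0, 0, -0.0595], "aperture":1}, {"turn_vec":[0, 0, -0.0595], "aperture":1}, {"turn_vec":[0, 0, -0.0595], "aperture":1}, {"turn_vec":[0, 0, -0.0595], "aperture":1}, {"turn_vec":[0, 0, -0.0595], "aperture":1}, {"turn_vec":[0, 0, -0.0595], "aperture":1}])

```text
t: 2.75
eef_pos: [557.6, 38.8, 222.4]
ee_rot: [-1.911, -2.494, 0.0]
contact_force: [0.1, -0.1, -0.3]
grip_width: 1.0
grasp_force: 0.0
```

>>> advance(plan=[{"turn_vec":[0, 0, -0.0595], "aperture":1}, {"turn_vec":[0, 0, -0.0595], "aperture":1}, {"turn_vec":[0, 0, -0.0595], "aperture":1}, {"turn_vec":[0, 0, -0.0595], "aperture":1}, {"turn_vec":[0, 0, -0.0595], "aperture":1}, {"turn_vec":[0, 0, -0.0595], "aperture":1}, {"turn_vec":[0, 0, -0.0595], "aperture":1}, {"aperture":1}, {"aperture":1}])

```text
t: 3.88
eef_pos: [557.7, 38.8, 222.5]
ee_rot: [-0.013, -3.141, -0.0]
contact_force: [0.2, -0.1, -0.8]
grip_width: 1.004
grasp_force: 0.0
```

Create shot.py:
```python
import sys,pickle
from h import *
n=sys.argv[1]; c=robot.capture("wrist"); pickle.dump({k:c[k] for k in c},open(f"{n}.pkl","wb"))
cv2.imwrite(f"pics/{n}.png",c["pixels"][:,:,::-1])
print(np.array(c["cam_to_world"])[:3,3].round(1)); s=robot.sense(); print(s["eef_pos"].round(1),s["ee_rot"].round(3),s["q"].round(2))
```

```bash
python3 shot.py w1
```

```text
[483.6  39.5 384.7]
[557.7  38.8 222.5] [-0.012 -3.142 -0.   ] [-0.07  0.06  1.7   0.    1.38 -1.63]
```

In the tool's units: 50 mm is 0.25.

>>> advance(plan=[{"pos":[0, 0.25, 0], "aperture":1}, {"pos":[0, 0.25, 0], "aperture":1}, {"aperture":1}, {"aperture":1}])

```text
t: 4.42
eef_pos: [558.1, 138.7, 222.4]
ee_rot: [-0.008, -3.141, 0.001]
contact_force: [0.0, -0.1, -0.7]
grip_width: 1.001
grasp_force: 0.0
```

```bash
python3 shot.py w2
```

```text
[484.1 139.2 384.6]
[558.3 138.1 222.5] [-9.000e-03 -3.141e+00  1.000e-03] [ 0.11  0.1   1.66 -0.    1.38 -1.46]
```

View pics/w1.png

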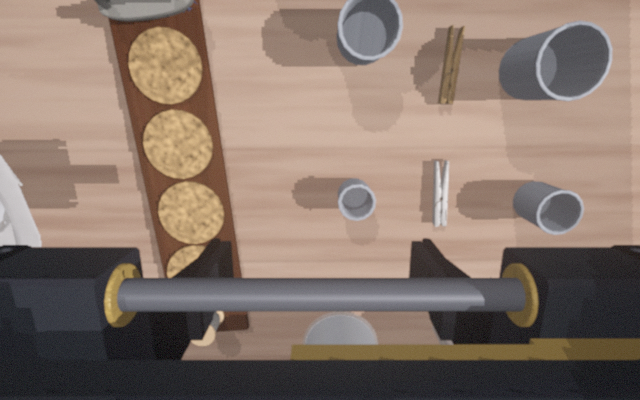

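View pics/w2.png

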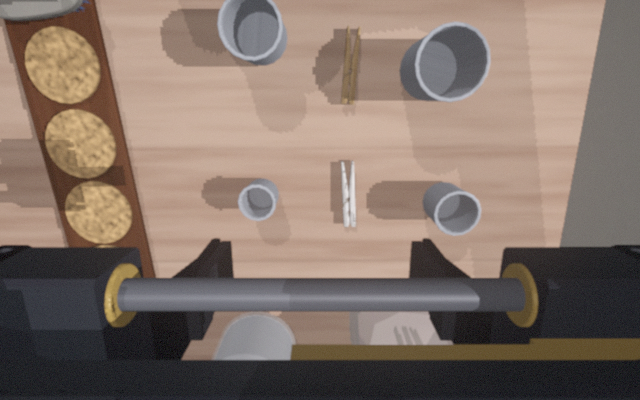

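w1 shows all four rims: c (370,28), d (575,60), a (357,201), b (559,210). It also shows three full coasters at (166,65), (178,144) and (191,212). w2 shows the same things shifted about 100 px left.

Create meas.py:
```python
import pickle
from h import *
def contour(c,seed,kind,rowmax=243):
    im=c["pixels"].copy(); m=(cork(im) if kind=="cork" else grey(im)).astype(np.uint8); m[rowmax:]=0
    if kind=="cork": m=cv2.morphologyEx(m,cv2.MORPH_CLOSE,np.ones((5,5)))
    m=cv2.morphologyEx(m,cv2.MORPH_OPEN,np.ones((3,3)))
    cs,_=cv2.findContours(m,cv2.RETR_EXTERNAL,cv2.CHAIN_APPROX_NONE)
    k=max(cs,key=lambda k:cv2.pointPolygonTest(k,seed,True))
    h=cv2.convexHull(k)
    return h[:,0].astype(float)
def flat(c,hull,z): # contour pixels -> world plane, densified hull
    return np.array([plane(c,p,z)[:2] for p in hull])
def centre_flat(c,seed,z,kind="cork"):
    P=flat(c,contour(c,seed,kind),z).astype(np.float32)
    M=cv2.moments(P.reshape(-1,1,2)); return np.array([M["m10"],M["m01"]])/M["m00"],2*np.sqrt(M["m00"]/np.pi)
def rim(c,seed,z,kind="grey"):
    P=flat(c,contour(c,seed,kind),z); n=np.array(c["cam_to_world"])[:2,3]
    u=P.mean(0)-n; u/=np.linalg.norm(u); v=np.array([-u[1],u[0]])
    a=P@u; b=P@v; w=np.ptp(b)
    return u*(a.max()-w/2)+v*(b.max()+b.min())/2, w
def tri_w(c1,A,c2,B,z): # two plane points at z seen from two cameras
    o1=np.array(c1["cam_to_world"])[:3,3];o2=np.array(c2["cam_to_world"])[:3,3]
    d1=np.r_[A,z]-o1; d2=np.r_[B,z]-o2
    s=np.linalg.lstsq(np.stack([d1,-d2],1),o2-o1,rcond=None)[0]
    p,q=o1+s[0]*d1,o2+s[1]*d2; return (p+q)/2,np.linalg.norm(p-q)
```

Run:
```python
from meas import *
c1=pickle.load(open("w1.pkl","rb"));c2=pickle.load(open("w2.pkl","rb"));ct=robot.capture("top")
for nm,s1,s2,z in(("a",(357,201),(257,202),40),("b",(559,210),(458,212),50),("c",(370,28),(252,28),60),("d",(575,60),(455,62),70)):
    A,w1=rim(c1,s1,z);B,w2=rim(c2,s2,z); p,e=tri_w(c1,A,c2,B,z); print(nm,A.round(1),B.round(1),round(w1,1),round(w2,1),"tri",p.round(1),round(e,1))
for s1,s2 in(((166,65),(62,65)),((178,144),(80,144)),((191,212),(98,212))):
    A,w1=centre_flat(c1,s1,16);B,w2=centre_flat(c2,s2,16);p,e=tri_w(c1,A,c2,B,16); print("coaster",A.round(1),B.round(1),round(w1,1),round(w2,1),p.round(1),round(e,1))
for nm,s,z in(("a",(316,191),40),("b",(227,184),50),("c",(310,262),60),("d",(233,246),70)):
    A,w=rim({**ct},s,z) if 0 else (None,None)
    h=contour(ct,s,"grey",400); P=flat(ct,h,z); n=np.array(ct["cam_to_world"])[:2,3]; u=P.mean(0)-n;u/=np.linalg.norm(u);v=np.array([-u[1],u[0]]);a=P@u;b=P@v;w=np.ptp(b)
    print("top",nm,(u*(a.max()-w/2)+v*(b.max()+b.min())/2).round(1),w.round(1))
```

```text
a [579.9  74.1] [601.5  24.8] 40.5 90.9 tri [554.3  63.5 157.4] 13.9
b [590.9 266.6] [593.8 272.8] 54.6 53.5 tri [598.8 280.5  30.1] 2.9
c [456.5 243.6] [530.2  99.2] 134.8 260.8 tri [487.2 120.4 264. ] 28.9
d [457.4 237.3] [528.8 100.5] 130.7 252.8 tri [487.2 120.4 264. ] 28.9Traceback (most recent call last):
  File "<stdin>", line 6, in <module>
  File "meas.py", line 14, in centre_flat
    P=flat(c,contour(c,seed,kind),z).astype(np.float32)
             ~~~~~~~^^^^^^^^^^^^^
  File "meas.py", line 8, in contour
    k=max(cs,key=lambda k:cv2.pointPolygonTest(k,seed,True))
ValueError: max() iterable argument is empty
```

Run:
```python
import pickle,cv2,numpy as np
c=pickle.load(open("w1.pkl","rb"));h=cv2.cvtColor(np.array(c["pixels"]),cv2.COLOR_RGB2HSV)
for n,(x,y) in dict(cork=(166,65),cork2=(180,150),wood=(280,150),shadow=(310,191),shadow2=(445,75),shad3=(285,35),strip=(130,100),inC=(370,30),sideD=(525,75),sideA=(350,190),rimA=(357,219)).items():
    print(n,np.array(c["pixels"])[y,x],h[y-2:y+3,x-2:x+3].reshape(-1,3).min(0),h[y-2:y+3,x-2:x+3].reshape(-1,3).max(0))
```

```text
cork [171 141 103] [ 16 100 153] [ 18 111 182]
cork2 [192 161 119] [ 17  93 185] [ 18 102 211]
wood [188 160 142] [ 10  60 185] [ 13  68 190]
shadow [149 120 107] [  7  65 141] [ 13  77 150]
shadow2 [118  98  77] [ 13  80 103] [ 17  97 136]
shad3 [151 126 114] [ 10  59 147] [ 13  69 153]
strip [108  72  53] [  8 123 105] [ 11 138 112]
inC [128 131 139] [107  13 135] [120  22 140]
sideD [85 83 89] [108   6  86] [138  22  96]
sideA [131 131 135] [105   4 129] [143  14 194]
rimA [183 183 190] [  0   6 160] [143  52 190]
```

Add to h.py:
```python
def cork(im):
    h=cv2.cvtColor(im,cv2.COLOR_RGB2HSV); return (h[:,:,0]>=14)&(h[:,:,0]<24)&(h[:,:,1]>78)&(h[:,:,2]>120)
def grey(im):
    h=cv2.cvtColor(im,cv2.COLOR_RGB2HSV); return h[:,:,1]<36
```

Create m1.py:
```python
from meas import *
c1=pickle.load(open("w1.pkl","rb"));c2=pickle.load(open("w2.pkl","rb"))
for nm,s1,s2,z in(("a",(357,201),(257,202),40),("b",(559,210),(458,212),50),("c",(370,28),(252,28),60),("d",(575,60),(455,62),70)):
    A,w1=rim(c1,s1,z);B,w2=rim(c2,s2,z); p,e=tri_w(c1,A,c2,B,z); print(nm,A.round(1),B.round(1),round(w1,1),round(w2,1),"tri",p.round(1),round(e,1))
for s1,s2 in(((166,65),(62,65)),((178,144),(80,144)),((191,212),(98,212))):
    A,w1=centre_flat(c1,s1,16);B,w2=centre_flat(c2,s2,16);p,e=tri_w(c1,A,c2,B,16); print("coaster",A.round(1),B.round(1),round(w1,1),round(w2,1),p.round(1),round(e,1))
```

```bash
python3 m1.py
```

```text
a [579.9  73.9] [579.5  74.1] 37.9 38.2 tri [580.   73.9  39.1] 0.4
b [588.7 270.4] [588.5 270.8] 45.9 46.2 tri [589.1 271.3  48.6] 0.2
c [423.5  79.6] [422.7  80.1] 54.0 53.8 tri [422.8  79.8  58.3] 0.8
d [453.2 246.4] [453.2 246.2] 61.4 62.1 tri [453.3 246.   70.7] 0.1
coaster [ 522.7 -106.4] [ 448.8 -110.6] 136.2 70.6 [484.1 -26.6 170.7] 55.0
coaster [ 522.7 -106.4] [ 560.2 -104.1] 136.2 108.2 [534.9 -83.   58.4] 35.8
coaster [ 522.7 -106.4] [ 560.2 -104.1] 136.2 108.2 [534.9 -83.   58.4] 35.8
```

Beakers measured: diameters 38, 46, 54 and 62, with rim heights matching the text. The coaster masks merge because of the closing step, so I'll fix that.

```bash
sed -i 's/cv2.MORPH_CLOSE,np.ones((5,5)))/cv2.MORPH_OPEN,cv2.getStructuringElement(2,(9,9)))/' meas.py; python3 m1.py | grep coas
```

```text
coaster [ 448.8 -110.8] [ 448.7 -110.6] 70.4 70.5 [ 448.7 -111.1   15.1] 0.0
coaster [ 523.8 -107.4] [ 523.3 -107. ] 70.6 70.2 [ 523.7 -107.8   14.8] 0.5
coaster [ 596.6 -101.7] [ 597.  -101.3] 70.4 70.4 [ 597.3 -102.4   14.3] 0.4
```

Run:
```python
from h import *
import pickle
s=robot.capture("scene");t=robot.capture("top")
print("jar lid",tri(s,(413,186),t,(326,90)))
c=pickle.load(open("w2.pkl","rb"))
for n,p in dict(jarleft=(215,340),jarR=(296,340)).items(): print(n,[plane(c,p,z).round() for z in(0,100)])
for n,p in dict(br=(349,65),wh=(348,195)).items(): print(n,plane(c,p,8).round())
print("vase low edge",[plane(t,(253,149),z).round() for z in(60,120)])
```

```text
jar lid (array([770.65788156,  61.02487039, 139.58677308]), np.float64(1.8340000826213163))
jarleft [array([768.,   5.,   0.]), array([694.,  40., 100.])]
jarR [array([769., 106.,   0.]), array([695., 115., 100.])]
br [449. 166.   8.]
wh [581. 167.   8.]
vase low edge [array([664., 216.,  60.]), array([646., 206., 120.])]
```

>>> advance(plan=[{"pos":[0.175, 0.18, 0], "aperture":1}, {"pos":[0.175, 0.18, 0], "aperture":1}, {"pos":[0.175, 0.18, 0], "aperture":1}, {"pos":[0, 0, 0.3], "aperture":1}, {"pos":[0, 0, 0.3], "aperture":1}, {"pos":[0, 0, 0.2], "aperture":1}, {"aperture":1}, {"aperture":1}], squeeze=20)

```text
t: 5.62
eef_pos: [455.2, 247.3, 64.3]
ee_rot: [0.009, 3.139, 0.001]
contact_force: [-0.2, 0.8, 0.6]
grip_width: 1.0
grasp_force: 0.0
```

In the tool's units: 28 mm is 0.14, 2 mm is 0.01.

>>> advance(plan=[{"pos":[0.01, -0.005, 0.14], "aperture":1}, {"aperture":1}, {"aperture":0.5}, {"aperture":0.5}, {"aperture":0.5}, {"aperture":0.5}, {"aperture":0.5}, {"aperture":0.5}], squeeze=20)

```text
t: 6.62
eef_pos: [452.3, 246.6, 35.2]
ee_rot: [0.007, 3.141, 0.001]
contact_force: [-1.9, -0.5, 5.8]
grip_width: 0.698
grasp_force: 20.0
```

In the tool's units: -51.7 mm is -0.2585, -51.4 mm is -0.257.

>>> advance(plan=[{"pos":[0, 0, -0.2], "aperture":0.5}, {"pos":[0, 0, -0.25], "aperture":0.5}, {"pos":[0, 0, -0.1], "aperture":0.5}, {"pos":[-0.11, -0.1715, 0], "aperture":0.5}, {"pos":[-0.165, -0.257, 0], "aperture":0.5}, {"pos":[-0.165, -0.257, 0], "aperture":0.5}, {"pos":[-0.165, -0.257, 0], "aperture":0.5}, {"pos":[-0.165, -0.257, 0], "aperture":0.5}, {"pos":[-0.165, -0.257, 0], "aperture":0.5}, {"pos":[-0.165, -0.2585, 0], "aperture":0.5}, {"aperture":0.5}, {"aperture":0.5}])

```text
t: 8.12
eef_pos: [669.2, -97.4, 143.1]
ee_rot: [-0.009, -3.139, -0.002]
contact_force: [-1.2, -0.2, -1.6]
grip_width: 0.697
grasp_force: 20.0
```

```bash
python3 shot.py w3
```

```text
[595.4 -97.1 305.4]
[669.1 -96.7 143.5] [-7.00e-03 -3.14e+00 -2.00e-03] [-0.26  0.4   1.45  0.    1.29 -1.83]
```

View pics/w3.png

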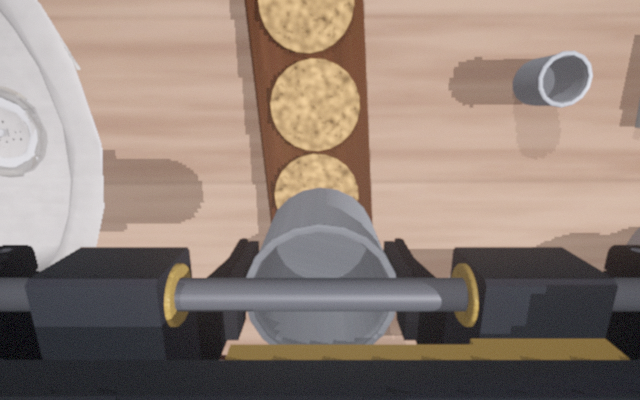

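w3 shows beaker d held level, K3 whole at (315,104), and the near part of K4 at (316,190) below the beaker.

Run:
```python
from meas import *
c=pickle.load(open("w3.pkl","rb")); print(centre_flat(c,(315,104),16))
```

```text
(array([ 597.33744845, -101.97418099]), np.float64(70.00956648099137))
```

>>> advance(plan=[{"pos":[-0.0075, -0.0025, 0.2], "aperture":0.5}, {"pos":[0, 0, 0.175], "aperture":0.5}, {"pos":[0, 0, 0.04], "aperture":0.5}, {"pos":[0, 0, 0.02], "aperture":0.5}, {"aperture":0.5}, {"aperture":0.5}])

```text
t: 8.93
eef_pos: [672.8, -98.4, 59.4]
ee_rot: [0.007, 3.139, -0.001]
contact_force: [0.3, 0.0, -1.4]
grip_width: 0.694
grasp_force: 20.0
```

In the tool's units: 4 mm is 0.02, 2 mm is 0.01.

>>> advance(plan=[{"pos":[0.005, 0, 0.02], "aperture":0.5}, {"pos":[0, 0, 0.01], "aperture":0.5}, {"pos":[0, 0, 0.0075], "aperture":0.5}, {"aperture":0.5}, {"aperture":0.5}])

```text
t: 9.55
eef_pos: [670.6, -98.3, 51.3]
ee_rot: [-0.008, -3.141, 0.0]
contact_force: [-4.2, -0.3, 7.3]
grip_width: 0.692
grasp_force: 20.0
```

>>> advance(plan=[{"pos":[0, 0, 0.0025], "aperture":0.5}, {"aperture":0.5}])

```text
t: 9.8
eef_pos: [670.7, -98.3, 51.3]
ee_rot: [-0.008, -3.141, 0.0]
contact_force: [-5.3, 0.8, 9.4]
grip_width: 0.696
grasp_force: 20.1
```

In the tool's units: -50 mm is -0.25, 42 mm is 0.21.

>>> advance(plan=[{"aperture":0.95}, {"aperture":0.95}, {"aperture":0.95}, {"pos":[0, 0, -0.1], "aperture":0.95}, {"pos":[0, 0, -0.25], "aperture":0.95}, {"pos":[0, 0, -0.25], "aperture":0.95}, {"pos":[0.205, 0.15, 0], "aperture":0.95}, {"pos":[0.205, 0.15, 0], "aperture":0.95}, {"pos":[0.205, 0.15, 0], "aperture":0.95}, {"pos":[0.205, 0.15, 0], "aperture":0.95}, {"pos":[0.21, 0.145, 0], "aperture":0.95}, {"pos":[0.21, 0.145, 0], "aperture":0.95}])

```text
t: 11.3
eef_pos: [422.7, 81.7, 171.1]
ee_rot: [0.008, 3.139, 0.0]
contact_force: [-0.2, 1.0, 0.1]
grip_width: 0.951
grasp_force: 0.0
```

>>> advance(plan=[{"pos":[0, 0, 0.25], "aperture":0.95}, {"pos":[0, 0, 0.25], "aperture":0.95}, {"pos":[0, 0, 0.175], "aperture":0.95}, {"aperture":0.95}, {"aperture":0.95}])

```text
t: 11.92
eef_pos: [425.1, 80.9, 36.5]
ee_rot: [0.008, 3.139, 0.0]
contact_force: [0.6, -0.5, -0.1]
grip_width: 0.952
grasp_force: 0.0
```

In the tool's units: 10 mm is 0.05, 2 mm is 0.01.

>>> advance(plan=[{"pos":[0.01, -0.005, 0.05], "aperture":0.95}, {"aperture":0.95}, {"aperture":0.4}, {"aperture":0.4}, {"aperture":0.4}, {"aperture":0.4}, {"aperture":0.4}, {"aperture":0.4}, {"aperture":0.4}])

```text
t: 13.05
eef_pos: [421.5, 80.0, 24.6]
ee_rot: [0.008, 3.141, 0.0]
contact_force: [-0.1, 0.2, 0.2]
grip_width: 0.59
grasp_force: 20.0
```

In the tool's units: -50 mm is -0.25, -41 mm is -0.205.

>>> advance(plan=[{"pos":[0, 0, -0.1], "aperture":0.4}, {"pos":[0, 0, -0.25], "aperture":0.4}, {"pos":[0, 0, -0.25], "aperture":0.4}, {"pos":[-0.1, -0.1, 0], "aperture":0.4}, {"pos":[-0.195, -0.2, 0], "aperture":0.4}, {"pos":[-0.195, -0.2, 0], "aperture":0.4}, {"pos":[-0.195, -0.2, 0], "aperture":0.4}, {"pos":[-0.1975, -0.205, 0], "aperture":0.4}, {"aperture":0.4}, {"aperture":0.4}])

```text
t: 14.3
eef_pos: [596.2, -101.6, 143.5]
ee_rot: [-0.008, -3.139, -0.001]
contact_force: [0.3, -0.4, -1.9]
grip_width: 0.591
grasp_force: 20.0
```

>>> advance(plan=[{"pos":[0, 0, 0.2], "aperture":0.4}, {"pos":[0, 0, 0.175], "aperture":0.4}, {"pos":[0, 0, 0.075], "aperture":0.4}, {"aperture":0.4}, {"aperture":0.4}])

```text
t: 14.92
eef_pos: [598.3, -101.9, 56.4]
ee_rot: [0.007, 3.139, -0.001]
contact_force: [0.1, -0.3, -1.1]
grip_width: 0.593
grasp_force: 20.0
```

In the tool's units: 8 mm is 0.04, 5 mm is 0.025.

>>> advance(plan=[{"pos":[0, 0, 0.04], "aperture":0.4}, {"pos":[0, 0, 0.025], "aperture":0.4}, {"pos":[0, 0, 0.01], "aperture":0.4}, {"pos":[0, 0, 0.0075], "aperture":0.4}, {"aperture":0.4}, {"aperture":0.4}])

```text
t: 15.68
eef_pos: [597.2, -101.9, 40.5]
ee_rot: [-0.007, -3.141, -0.0]
contact_force: [-8.7, 2.6, 15.1]
grip_width: 0.593
grasp_force: 20.2
```

In the tool's units: -50 mm is -0.25, -20 mm is -0.1.

>>> advance(plan=[{"aperture":0.95}, {"aperture":0.95}, {"aperture":0.95}, {"pos":[0, 0, -0.1], "aperture":0.95}, {"pos":[0, 0, -0.25], "aperture":0.95}, {"pos":[0, 0, -0.25], "aperture":0.95}])

```text
t: 16.42
eef_pos: [597.0, -101.9, 160.3]
ee_rot: [0.008, 3.141, -0.0]
contact_force: [0.8, 0.1, 0.1]
grip_width: 0.95
grasp_force: 0.0
```

>>> advance(plan=[{"pos":[0.0075, 0.265, 0], "aperture":0.95}, {"pos":[0.0075, 0.265, 0], "aperture":0.95}, {"pos":[0.0075, 0.265, 0], "aperture":0.95}, {"pos":[0.0075, 0.265, 0], "aperture":0.95}, {"pos":[0.0075, 0.265, 0], "aperture":0.95}, {"pos":[0.0075, 0.265, 0], "aperture":0.95}, {"pos":[0.005, 0.2725, 0], "aperture":0.95}, {"aperture":0.95}, {"pos":[0, 0, 0.25], "aperture":0.95}, {"pos":[0, 0, 0.25], "aperture":0.95}, {"pos":[0, 0, 0.15], "aperture":0.95}, {"aperture":0.95}])

```text
t: 17.92
eef_pos: [586.8, 268.8, 25.7]
ee_rot: [-0.009, -3.136, 0.003]
contact_force: [0.3, 0.2, -0.2]
grip_width: 0.946
grasp_force: 0.0
```

>>> advance(plan=[{"aperture":0.95}, {"aperture":0.95}])

```text
t: 18.18
eef_pos: [590.8, 271.0, 30.8]
ee_rot: [0.008, 3.138, 0.002]
contact_force: [0.3, 1.2, 0.3]
grip_width: 0.95
grasp_force: 0.0
```

```bash
python3 shot.py w4
```

```text
[516.1 271.2 192.7]
[590.6 271.   30.5] [8.000e-03 3.138e+00 2.000e-03] [ 0.31  0.47  1.59 -0.    1.07 -1.26]
```

View pics/w4.png

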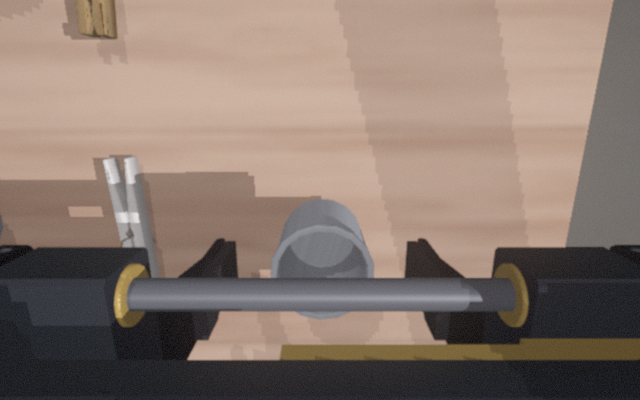

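w4 shows beaker b centred between the fingers at (322,260), with nothing else near it.

In the tool's units: 14 mm is 0.07, 1.5 mm is 0.0075.

>>> advance(plan=[{"pos":[0.0075, 0, 0.07], "aperture":0.95}, {"aperture":0.95}, {"aperture":0.3}, {"aperture":0.3}, {"aperture":0.3}, {"aperture":0.3}, {"aperture":0.3}, {"aperture":0.3}, {"aperture":0.3}, {"aperture":0.3}, {"aperture":0.3}])

```text
t: 19.6
eef_pos: [587.5, 270.8, 14.2]
ee_rot: [0.007, 3.141, 0.0]
contact_force: [-0.9, 1.0, 0.9]
grip_width: 0.496
grasp_force: 19.9
```

In the tool's units: -50.4 mm is -0.252, -50.2 mm is -0.251.

>>> advance(plan=[{"pos":[0, 0, -0.1], "aperture":0.3}, {"pos":[0, 0, -0.25], "aperture":0.3}, {"pos":[0, 0, -0.25], "aperture":0.3}, {"pos":[0.02, -0.125, 0], "aperture":0.3}, {"pos":[0.0425, -0.252, 0], "aperture":0.3}, {"pos":[0.0425, -0.252, 0], "aperture":0.3}, {"pos":[0.0425, -0.252, 0], "aperture":0.3}, {"pos":[0.0425, -0.252, 0], "aperture":0.3}, {"pos":[0.0425, -0.252, 0], "aperture":0.3}, {"pos":[0.0425, -0.252, 0], "aperture":0.3}, {"pos":[0.0385, -0.251, 0], "aperture":0.3}, {"aperture":0.3}])

```text
t: 21.1
eef_pos: [522.6, -110.0, 135.5]
ee_rot: [0.015, 3.14, -0.002]
contact_force: [-0.4, 0.8, -1.1]
grip_width: 0.494
grasp_force: 19.9
```

>>> advance(plan=[{"aperture":0.3}, {"pos":[0, 0, 0.2], "aperture":0.3}, {"pos":[0, 0, 0.175], "aperture":0.3}, {"pos":[0, 0, 0.075], "aperture":0.3}, {"aperture":0.3}, {"aperture":0.3}])

```text
t: 21.85
eef_pos: [524.2, -106.6, 45.6]
ee_rot: [0.006, 3.139, -0.001]
contact_force: [0.5, 0.3, -0.5]
grip_width: 0.488
grasp_force: 19.9
```

Target TCP z is about 30.

In the tool's units: 8 mm is 0.04, 5 mm is 0.025.

>>> advance(plan=[{"pos":[0, 0, 0.04], "aperture":0.3}, {"pos":[0, 0, 0.025], "aperture":0.3}, {"pos":[0, 0, 0.01], "aperture":0.3}, {"pos":[0, 0, 0.005], "aperture":0.3}, {"aperture":0.3}, {"aperture":0.3}])

```text
t: 22.6
eef_pos: [523.0, -106.6, 29.9]
ee_rot: [-0.008, -3.141, -0.0]
contact_force: [-7.8, 2.2, 15.9]
grip_width: 0.494
grasp_force: 20.6
```

In the tool's units: -50 mm is -0.25, -20 mm is -0.1.

>>> advance(plan=[{"aperture":0.95}, {"aperture":0.95}, {"aperture":0.95}, {"aperture":0.95}, {"pos":[0, 0, -0.1], "aperture":0.95}, {"pos":[0, 0, -0.25], "aperture":0.95}, {"pos":[0, 0, -0.25], "aperture":0.95}])

```text
t: 23.48
eef_pos: [522.3, -106.4, 148.7]
ee_rot: [-0.008, -3.14, -0.001]
contact_force: [1.8, 0.3, 0.3]
grip_width: 0.947
grasp_force: 0.0
```

>>> advance(plan=[{"pos":[-0.07, 0.225, 0], "aperture":0.95}, {"pos":[-0.07, 0.225, 0], "aperture":0.95}, {"pos":[-0.07, 0.225, 0], "aperture":0.95}, {"pos":[-0.07, 0.23, 0], "aperture":0.95}, {"aperture":0.95}, {"pos":[0, 0, 0.25], "aperture":0.95}, {"pos":[0, 0, 0.25], "aperture":0.95}, {"pos":[0, 0, 0.125], "aperture":0.95}, {"aperture":0.95}, {"aperture":0.95}])

```text
t: 24.72
eef_pos: [580.7, 73.5, 24.3]
ee_rot: [0.008, 3.14, -0.0]
contact_force: [0.9, -0.1, 0.6]
grip_width: 0.949
grasp_force: 0.0
```

In the tool's units: 14 mm is 0.07, 0.5 mm is 0.0025.

>>> advance(plan=[{"pos":[0.0025, 0.0025, 0.07], "aperture":0.95}, {"aperture":0.95}, {"aperture":0.2}, {"aperture":0.2}, {"aperture":0.2}, {"aperture":0.2}, {"aperture":0.2}, {"aperture":0.2}, {"aperture":0.2}, {"aperture":0.2}, {"aperture":0.2}, {"aperture":0.2}])

```text
t: 26.22
eef_pos: [579.2, 74.6, 9.1]
ee_rot: [-0.008, -3.142, 0.0]
contact_force: [-0.5, 0.4, 0.5]
grip_width: 0.416
grasp_force: 20.0
```

In the tool's units: -50 mm is -0.25, -41.5 mm is -0.2075.

>>> advance(plan=[{"pos":[0, 0, -0.1], "aperture":0.2}, {"pos":[0, 0, -0.25], "aperture":0.2}, {"pos":[0, 0, -0.25], "aperture":0.2}, {"pos":[0.067, -0.1, 0], "aperture":0.2}, {"pos":[0.145, -0.2075, 0], "aperture":0.2}, {"pos":[0.145, -0.2075, 0], "aperture":0.2}, {"pos":[0.145, -0.2075, 0], "aperture":0.2}, {"pos":[0.145, -0.2075, 0], "aperture":0.2}, {"aperture":0.2}, {"aperture":0.2}])

```text
t: 27.48
eef_pos: [449.6, -110.9, 130.2]
ee_rot: [0.009, 3.14, -0.0]
contact_force: [0.1, 0.0, -1.0]
grip_width: 0.413
grasp_force: 20.0
```

>>> advance(plan=[{"pos":[0, 0, 0.2], "aperture":0.2}, {"pos":[0, 0, 0.175], "aperture":0.2}, {"pos":[0, 0, 0.07], "aperture":0.2}, {"aperture":0.2}, {"aperture":0.2}])

```text
t: 28.1
eef_pos: [450.3, -110.9, 41.4]
ee_rot: [0.006, 3.14, -0.001]
contact_force: [0.2, 0.6, -0.0]
grip_width: 0.414
grasp_force: 20.0
```

In the tool's units: 8 mm is 0.04, 5 mm is 0.025.

>>> advance(plan=[{"pos":[0, 0, 0.04], "aperture":0.2}, {"pos":[0, 0, 0.025], "aperture":0.2}, {"pos":[0, 0, 0.01], "aperture":0.2}, {"pos":[0, 0, 0.005], "aperture":0.2}, {"aperture":0.2}, {"aperture":0.2}])

```text
t: 28.85
eef_pos: [448.8, -110.7, 25.0]
ee_rot: [-0.007, -3.141, -0.001]
contact_force: [-4.3, 2.1, 10.3]
grip_width: 0.416
grasp_force: 20.0
```

In the tool's units: -60 mm is -0.3, -20 mm is -0.1.

>>> advance(plan=[{"aperture":0.95}, {"aperture":0.95}, {"aperture":0.95}, {"aperture":0.95}, {"pos":[0, 0, -0.1], "aperture":0.95}, {"pos":[0, 0, -0.3], "aperture":0.95}, {"pos":[0, 0, -0.3], "aperture":0.95}, {"pos":[0, 0, -0.3], "aperture":0.95}])

```text
t: 29.85
eef_pos: [448.6, -110.6, 225.8]
ee_rot: [0.008, 3.142, 0.0]
contact_force: [1.2, -0.1, -0.8]
grip_width: 0.948
grasp_force: 0.0
```

>>> advance(plan=[{"pos":[-0.2, 0.1, 0], "aperture":0.95}, {"pos":[-0.2, 0.1, 0], "aperture":0.95}, {"pos":[-0.2, 0.1, 0], "aperture":0.95}, {"pos":[-0.2, 0.1, 0], "aperture":0.95}, {"pos":[-0.2, 0.1, 0], "aperture":0.95}, {"aperture":0.95}, {"aperture":0.95}, {"aperture":0.95}])

```text
t: 30.85
eef_pos: [648.6, -12.4, 224.3]
ee_rot: [-0.009, -3.141, 0.0]
contact_force: [0.6, -0.7, -0.0]
grip_width: 0.947
grasp_force: 0.0
```

```bash
python3 shot.py w5
```

```text
[574.5 -11.9 386.5]
[648.7 -12.4 224.5] [ 0.009  3.141 -0.   ] [-0.14  0.28  1.46 -0.    1.41 -1.71]
```

View pics/w5.png

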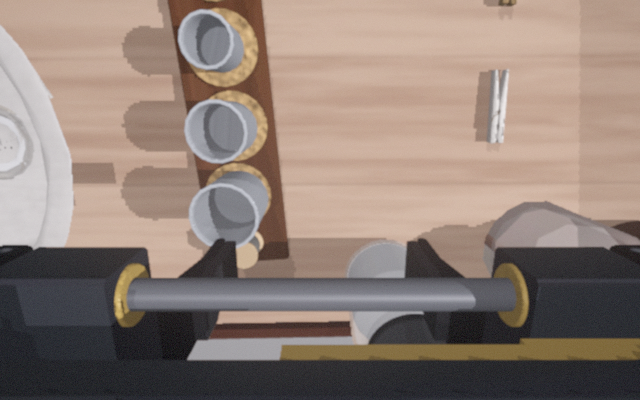

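w5 shows b, c and d upright on their coasters at (207,40), (218,130) and (225,213), with the reel standing at (250,245). I'll measure them and check the other cameras for a and the brush.

Run:
```python
from meas import *
c=pickle.load(open("w5.pkl","rb"))
for nm,s,z in(("b",(207,40),66),("c",(218,131),76),("d",(225,213),86)):
    try: print(nm,[np.round(v,1) for v in rim(c,s,z)])
    except Exception as e: print(nm,e)
a=robot.capture("scene")["pixels"][210:310,190:400]; t=robot.capture("top")["pixels"][110:300,340:440]
a=cv2.resize(a,(630,300),interpolation=2); t=cv2.resize(t,(158,300),interpolation=2)
cv2.imwrite("pics/fin.png",np.hstack([a,t])[:,:,::-1])
```

```text
b [array([ 524.2, -107.4]), np.float64(45.5)]
c [array([ 598.2, -102.2]), np.float64(54.3)]
d [array([671.3, -94.7]), np.float64(67.6)]
```

View pics/fin.png

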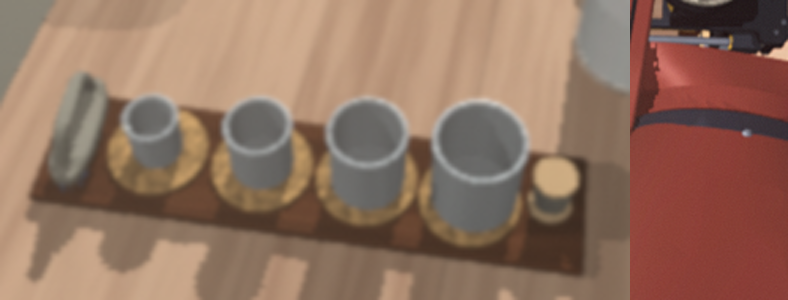

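The scene view shows a, b, c and d upright on their coasters, running from the brush (75,130) to the reel (553,190), with both markers standing. The measured b and c centres are within 2 mm of the cork centres. The reading for d is about 3 mm off but blurred by the reel behind it.

```bash
python3 -c "
from plant import robot
print(robot.sign_off())"
```

```text
the job is handed in; nothing more can be done
None
```

I handed the job in with all four beakers upright on their coasters, smallest next to the brush and largest next to the reel, and with both markers still standing. I wasn't shown a verdict, and I checked the smallest beaker's centring only by eye.

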